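Find the loose bolt on the record case and hold its cap open

TASK

One of the three capped bolts on the dark steel record case has worked loose: tap the caps from above, over the bolts, until you find the one that gives way under the tap. Then swing that cap open by at least 45 degrees for a colleague to get at the bolt, and finish while still holding it open, because it springs shut when let go. Keep the other two caps shut and leave the other things on and around the case where they are.

Things in the scene. Friction and masses are not known exactly. Their poses are not given: they have to be found in the camera images.
- case: closed, shallow, dark steel record case lying flat and fixed on the table, 320 (x) by 440 (y) by 60 mm high; origin at the centre of its underside. Its flat lid top, 60 mm above the table, carries three capped bolts in a row along the case's y and a few small things.
- station_a: one of the three capped bolts, all alike to the eye: a steel foot plate 96 (x) by 56 (y) mm fixed on the case lid, a bolt standing on it and a hinged light-grey metal cap over the bolt. Origin at the centre of the foot plate's underside (on the lid top), z up; x runs from the ball knob to the hinge (away from the robot, within 25 degrees), y is along the hinge. Neighbouring bolts stand 110 to 150 mm apart.
- tap_a (a point): point on the flat top of this cap right above the bolt, the place to tap: 12 mm from the station's origin along its +x, 34 mm above the lid top while the cap is shut; there are 27 mm from here back to the knob's surface. A tight bolt does not give; the loose one sinks, cap and all, by up to 6 mm (it starts to sink at about 2 N and is fully down at about 4 N, a hard stop) and springs back. A tap has to sink it by at least 3 mm to be noticed.
- knob_a (a point): centre of the black ball knob, 22 mm in diameter, on this cap: 26 mm above the cap's top face on a stem 8 mm thick; cap shut, it lies at x = -26 mm, y = 0 and 60 mm up in the station's frame. The cap is 50 mm wide along y.
- hinge_a (a point): point on this cap's hinge axis (which runs along the station's y): x = +42 mm, y = 0, 28 mm up in the station's frame. The knob swings round it, up and away from the robot, 75 mm off the axis.
- cap_a (a joint): opening angle of this cap (rad): 0 shut, 0.785 is 45 degrees, stop at 1.4. A light spring always closes it: 1 to 3 N at the knob hold it open.
- station_b: one of the three capped bolts, all alike to the eye: a steel foot plate 96 (x) by 56 (y) mm fixed on the case lid, a bolt standing on it and a hinged light-grey metal cap over the bolt. Origin at the centre of the foot plate's underside (on the lid top), z up; x runs from the ball knob to the hinge (away from the robot, within 25 degrees), y is along the hinge. Neighbouring bolts stand 110 to 150 mm apart.
- tap_b (a point): point on the flat top of this cap right above the bolt, the place to tap: 12 mm from the station's origin along its +x, 34 mm above the lid top while the cap is shut; there are 27 mm from here back to the knob's surface. A tight bolt does not give; the loose one sinks, cap and all, by up to 6 mm (it starts to sink at about 2 N and is fully down at about 4 N, a hard stop) and springs back. A tap has to sink it by at least 3 mm to be noticed.
- knob_b (a point): centre of the black ball knob, 22 mm in diameter, on this cap: 26 mm above the cap's top face on a stem 8 mm thick; cap shut, it lies at x = -26 mm, y = 0 and 60 mm up in the station's frame. The cap is 50 mm wide along y.
- hinge_b (a point): point on this cap's hinge axis (which runs along the station's y): x = +42 mm, y = 0, 28 mm up in the station's frame. The knob swings round it, up and away from the robot, 75 mm off the axis.
- cap_b (a joint): opening angle of this cap (rad): 0 shut, 0.785 is 45 degrees, stop at 1.4. A light spring always closes it: 1 to 3 N at the knob hold it open.
- station_c: one of the three capped bolts, all alike to the eye: a steel foot plate 96 (x) by 56 (y) mm fixed on the case lid, a bolt standing on it and a hinged light-grey metal cap over the bolt. Origin at the centre of the foot plate's underside (on the lid top), z up; x runs from the ball knob to the hinge (away from the robot, within 25 degrees), y is along the hinge. Neighbouring bolts stand 110 to 150 mm apart.
- tap_c (a point): point on the flat top of this cap right above the bolt, the place to tap: 12 mm from the station's origin along its +x, 34 mm above the lid top while the cap is shut; there are 27 mm from here back to the knob's surface. A tight bolt does not give; the loose one sinks, cap and all, by up to 6 mm (it starts to sink at about 2 N and is fully down at about 4 N, a hard stop) and springs back. A tap has to sink it by at least 3 mm to be noticed.
- knob_c (a point): centre of the black ball knob, 22 mm in diameter, on this cap: 26 mm above the cap's top face on a stem 8 mm thick; cap shut, it lies at x = -26 mm, y = 0 and 60 mm up in the station's frame. The cap is 50 mm wide along y.
- hinge_c (a point): point on this cap's hinge axis (which runs along the station's y): x = +42 mm, y = 0, 28 mm up in the station's frame. The knob swings round it, up and away from the robot, 75 mm off the axis.
- cap_c (a joint): opening angle of this cap (rad): 0 shut, 0.785 is 45 degrees, stop at 1.4. A light spring always closes it: 1 to 3 N at the knob hold it open.
- weight_1: brass paper weight, 38 mm across, 34 mm high, 0.25 kg, standing on the case lid behind the bolts; origin at the centre of its underside. Leave alone.
- weight_2: a second such brass weight on the lid. Leave alone.
- wrench: steel wrench, 140 mm long, lying on the lid at the back along the case's y; origin at its middle. Leave alone.
- brush: flat dusting brush with a wooden handle, 160 mm long, lying on the lid's front part along the case's y; origin near its middle. Leave alone.
- mug: white cup, 74 mm across, 90 mm high, on the table to the left. Leave alone.
- jar: amber glass jar, 60 mm across, 70 mm high, on the table to the right. Leave alone.
- sponge_block: cork block 100 by 60 by 30 mm on the table to the right. Leave alone.

How it is judged:
On the way, in this order (a step that is already met when the one before it is completed fails the run):
1. the loose bolt has been tapped: pressed down by 3 mm or more, with its cap shut (((z of tap_a in the frame of station_a below 0.031 m and value of joint cap_a below 0.08 rad) or (z of tap_b in the frame of station_b below 0.031 m and value of joint cap_b below 0.08 rad) or (z of tap_c in the frame of station_c below 0.031 m and value of joint cap_c below 0.08 rad))), for 0.03 s.
2. the loose bolt's cap has been swung open by about 45 degrees (0.75 rad) or more (a loose cap sits 0.1 mm aside, too little to measure: only the rules can tell it so) (((y of hinge_a in the frame of station_a above 5e-05 m and value of joint cap_a above 0.75 rad) or (y of hinge_b in the frame of station_b above 5e-05 m and value of joint cap_b above 0.75 rad) or (y of hinge_c in the frame of station_c above 5e-05 m and value of joint cap_c above 0.75 rad))), for 0.2 s.
At the end, for the whole second after the job is handed in: The loose bolt's cap is still held open by the robot (hinge angle above 0.75 rad, touched with at least 0.5 N, still), the other two caps are shut (below 0.1 rad) and the seven bystanders are within 30 mm of where they stood (((y of hinge_a in the frame of station_a above 5e-05 m and value of joint cap_a above 0.75 rad and velocity of joint cap_a between -0.15 and 0.15 rad/s and contact force between any of the fingers, the arm and station_a above 0.5 N and value of joint each of cap_b, cap_c below 0.1 rad) or (y of hinge_b in the frame of station_b above 5e-05 m and value of joint cap_b above 0.75 rad and velocity of joint cap_b between -0.15 and 0.15 rad/s and contact force between any of the fingers, the arm and station_b above 0.5 N and value of joint each of cap_a, cap_c below 0.1 rad) or (y of hinge_c in the frame of station_c above 5e-05 m and value of joint cap_c above 0.75 rad and velocity of joint cap_c between -0.15 and 0.15 rad/s and contact force between any of the fingers, the arm and station_c above 0.5 N and value of joint each of cap_a, cap_b below 0.1 rad)) and distance of each of weight_1, weight_2, wrench, brush, mug, jar, sponge_block from where it was at the start of the episode below 0.03 m); the arm keeps its last pose, push and grip.
It fails at once if the cap of a tight bolt was opened (over 0.25 rad) ((y of hinge_a in the frame of station_a below 5e-05 m and value of joint cap_a above 0.25 rad) or (y of hinge_b in the frame of station_b below 5e-05 m and value of joint cap_b above 0.25 rad) or (y of hinge_c in the frame of station_c below 5e-05 m and value of joint cap_c above 0.25 rad)).
It fails at once if a bystander was pushed by more than 30 mm or upset (distance of any of weight_1, weight_2, wrench, brush, mug, jar, sponge_block from where it was at the start of the episode above 0.03 m or angle between any of weight_1, weight_2, wrench, brush, mug, jar, sponge_block's own z axis and vertical above 0.5 rad).
It also fails if it takes over 45 s, if anything falls off the work surface, if the arm or the gripper's body presses on something with over 40 N, if the wrist force passes 120 N, or if a joint passes its speed limit or range.

ROBOT

A 6-joint arm with a two-finger parallel gripper is mounted at the origin on the work surface. World frame = base frame: x ahead of the robot, y to its left, z up, the work surface at z = 0. Lengths are in m, angles in rad, forces in N, time in s.
With the tool pointing down it reaches from about 0.375 to 0.9 m from the base axis. Payload 3.1 kg.
Tool frame: the origin (TCP) lies at the very end of the fingers, on their centre line; the grasp point (between the pads) lies 19 mm behind it; z points along the fingers, y is the direction in which the jaws open and shut (so a half turn about z gives the same grasp; the last joint's range is limited). The gripper opens to 85 mm and grips with 20 to 120 N. Pads are 22 mm wide; open, the fingers measure 114 mm over their backs; the gripper's body (76 mm by 85 mm) begins 54 mm behind the grasp point. The pads swing forward as they close: fully open they stand 13 mm farther back than shut.
Start: joints at [-1.367, 0.527, 1.433, -0, 1.181, -0.178], TCP at [0.233, -0.58, 0.231] pointing down, gripper open.
Joint ranges: [-3.08, 3.08], [-0.75, 2.2], [0.22, 2.44], [-1.43, 4.57], [0, 2.65], [-2.85, 2.85]. Speed limits (rad/s): [2.79, 2.79, 3.14, 3.14, 3.14, 3.14].

INTERFACE

Orientations are given as a unit quaternion [x, y, z, w].
In Python, from bench import r gives the robot as it stands.
- The arm moves only by the tool drive_tool, never from a script. Its argument "plan" is a list that holds one entry, the list of rows, each a list of 6 numbers: the shift along the tool's x, y, z in cm, then the turn, a rotation vector about the tool's x, y, z in rad. In form: [[[tx, ty, tz, wx, wy, wz], ...]]. A call has 1 to 20 rows; each row shifts and turns the commanded pose from where the row before left it, along the tool's axes as they then stand; what a row does not reach is not made up. A row lasts 1/12 s, in which the tool goes at most 41.7 mm and 7.16 degrees, less where a joint would pass 70% of its speed; a pose out of reach is approached as far as the arm can. A call is refused whole if a number of a shift passes 4.17 or a number of a turn 0.125, either way. A call with a gripper value outside its range is refused whole. "jaw" is the closure, from 0 (fully open) to 1 (shut), set as the call begins (left out, the last holds). The fingers move at their own pace and stop on an object; "grip_force" is the grip in N (left out, the last holds). Time passes only in rows, so rows that do not move let the fingers close. It gives the time, the measured TCP pose, the force and the opening at its end, in the units of the state.
- r.sense(): the state, without advancing time (a new reading comes with each control period).
- r.read_camera(name): name is "side" or "top"; returns a dict with "img" (384x512x3 uint8, blue, green, red), "z_map" (384x512 float32, m along the optical axis (not along the pixel's ray), 0 where there is no reading), "camera_matrix" (3x3 intrinsics, pixels), "distortion" ([k1, k2, p1, p2, k3] as OpenCV has them; the pictures are not rectified), "camera_from_world" (4x4, takes a point from world to camera coordinates). Camera axes: x right, y down, z forward; pixel columns grow to the right and rows downward; lengths in m; the calibration is good to about 2 mm. A picture is of the moment at which its call begins.
- r.finish_job(): hands the job in, once; it reports no verdict.
The state is a dict: "time": time; "joint_positions": joint angles; "joint_vel": joint speeds; "joint_efforts": joint torques, N m; "eef_pos": TCP position; "ee_rot": TCP orientation; "force": force on the tool from outside, world axes, zero at the start; "moment": the same for the moment, N m; "gripper_width": finger opening in m.
Only numpy, scipy, OpenCV 4.12 (cv2) and the standard library are available. Lean on these libraries where they do the work, as an engineer would, in place of code of your own. Each camera call takes 0.05 s, during which the arm holds its last target.

## Working session

There is one attempt and no reset: what is moved stays moved. The work goes in short steps, Python scripts to look and compute and a tool call to move; the robot and the scene stay as the last step left them, time stands still between calls to the robot, and variables do not carry over. Pictures are saved under pics/ and viewed, and the job is handed in when it is done.

Besides the shell and the picture viewer there is one more tool, called after "Call:" as name([rows], argument=value, ...), one row to a line, values as JSON. drive_tool: Moves the arm, as the interface text tells. Its arguments: {"type":"object","properties":{"plan":{"type":"array","items":{"type":"array","items":{"type":"array","items":{"type":"number"}}}},"jaw":{"type":"number"},"grip_force":{"type":"number"}},"required":["plan"]}

```bash
ls; mkdir -p pics; python3 - <<'E'
from bench import r
import cv2,numpy as np
s=r.sense(); print(s)
for n in("top","side"):
    d=r.read_camera(n); cv2.imwrite(f"pics/{n}0.png",d["img"]); np.savez(f"{n}0.npz",**d)
    print(n,d["camera_matrix"],d["distortion"],d["camera_from_world"])
E
```

```text
pics
{'time': 0.0, 'joint_positions': array([-1.36748774e+00,  5.28452666e-01,  1.43394836e+00,  1.04615309e-05,
        1.18140414e+00, -1.78483349e-01]), 'joint_vel': array([-5.19897055e-05, -9.90207523e-05,  3.82371797e-05,  7.27352103e-04,
       -1.10258342e-07,  2.16994966e-03]), 'joint_efforts': array([-2.09188661e-04, -4.42354918e+01, -1.78025436e+01, -5.01182558e-05,
        8.50678305e-03,  1.04115782e-05]), 'eef_pos': array([ 0.2327526 , -0.57924535,  0.23032728]), 'ee_rot': array([ 9.81834406e-01,  1.89736593e-01, -8.89453228e-06, -1.10622823e-03]), 'force': array([-0.57599147,  0.51488084, -0.33309605]), 'moment': array([-0.01936117,  0.01583156, -0.0430049 ]), 'gripper_width': 0.08536966556950858}
top [[358.74592757   0.         251.56921341]
 [  0.         358.74592757 189.25573453]
 [  0.           0.           1.        ]] [0.01575934 0.         0.         0.         0.        ] [[-1.50015752e-02 -9.99809660e-01  1.24738660e-02  1.08046843e-03]
 [-9.87641331e-01  1.28701868e-02 -1.56201662e-01  5.57660719e-01]
 [ 1.56011390e-01 -1.46629766e-02 -9.87646416e-01  1.22104053e+00]
 [ 0.00000000e+00  0.00000000e+00  0.00000000e+00  1.00000000e+00]]
side [[478.13296935   0.         262.43979837]
 [  0.         478.13296935 199.46023758]
 [  0.           0.           1.        ]] [0.05050685 0.         0.         0.         0.        ] [[ 9.42454619e-01 -3.34333653e-01 -5.48003989e-04 -5.38270669e-01]
 [-2.53493967e-01 -7.13504638e-01 -6.53185992e-01  2.21417173e-01]
 [ 2.17991055e-01  6.15737071e-01 -7.57197306e-01  1.56791070e+00]
 [ 0.00000000e+00  0.00000000e+00  0.00000000e+00  1.00000000e+00]]
```

View pics/top0.png

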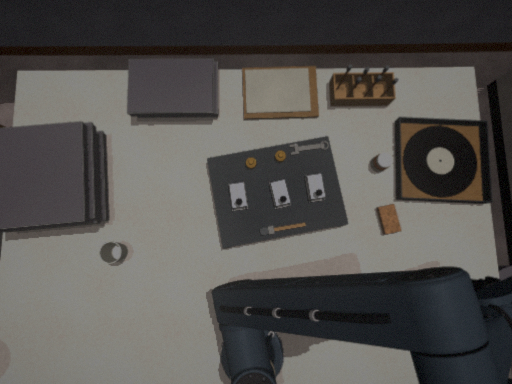

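View pics/side0.png

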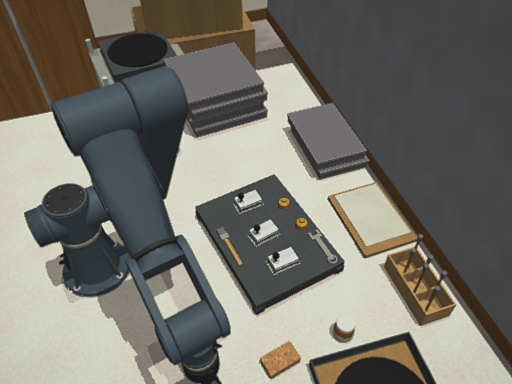

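```bash
cat > h.py <<'E'
import numpy as np,cv2
def load(n): return dict(np.load(n))
def ray(d,uv):
    p=cv2.undistortPoints(np.array(uv,float).reshape(-1,1,2),d["camera_matrix"],d["distortion"]).reshape(-1,2)
    T=d["camera_from_world"];R=T[:3,:3];t=T[:3,3]
    return -R.T@t, np.c_[p,np.ones(len(p))]@R
def onz(d,uv,z):
    c,v=ray(d,uv); return c+v*((z-c[2])/v[:,2])[:,None]
def proj(d,P):
    T=d["camera_from_world"];r,_=cv2.Rodrigues(T[:3,:3])
    return cv2.projectPoints(np.array(P,float).reshape(-1,3),r,T[:3,3],d["camera_matrix"],d["distortion"])[0].reshape(-1,2)
E
python3 - <<'E'
from h import *
for n,box in(("top",(200,130,360,250)),("side",(190,170,350,315))):
    d=load(n+"0.npz");im=d["img"];x0,y0,x1,y1=box
    c=im[y0:y1,x0:x1]; s=min(800//c.shape[1],600//c.shape[0]); cv2.imwrite(f"pics/{n}crop.png",cv2.resize(c,None,fx=s,fy=s,interpolation=cv2.INTER_CUBIC))
    print(n,s)
    hsv=cv2.cvtColor(im,cv2.COLOR_BGR2HSV)
    m=((hsv[...,2]>140)&(hsv[...,1]<40)).astype(np.uint8)
    mm=np.zeros_like(m);mm[y0:y1,x0:x1]=m[y0:y1,x0:x1]
    k,l,st,ce=cv2.connectedComponentsWithStats(mm)
    for i in range(1,k):
        if 30<st[i,4]<1000:
            cn,_=cv2.findContours((l==i).astype(np.uint8),0,2)
            print(ce[i],st[i],cv2.minAreaRect(cn[0]), onz(d,[ce[i]],.094).round(4))
E
```

```text
top 5
[318.45238095 180.78571429] [314 175   8  13  42] ((317.8823547363281, 181.5294189453125), (12.12678050994873, 5.335783958435059), 75.96376037597656) [[ 0.5759 -0.234   0.094 ]]
[282.15909091 186.90909091] [279 181   7  13  44] ((282.2941589355469, 187.1764678955078), (11.641709327697754, 4.850712299346924), 75.96376037597656) [[ 0.5564 -0.1098  0.094 ]]
[241.         191.91935484] [237 184   9  21  62] ((240.83108520507812, 194.26351928710938), (20.53507423400879, 5.510677814483643), 81.02737426757812) [[0.541  0.0299 0.094 ]]
side 4
[249.60273973 198.45205479] [237 190  25  19 219] ((248.24136352539062, 198.60345458984375), (12.4415864944458, 23.397611618041992), 68.19859313964844) [[0.538 0.038 0.094]]
[344.32300885 202.31415929] [335 192  15  28 226] ((342.0, 205.5), (27.0, 14.0), 90.0) [[ 0.8356 -0.0862  0.094 ]]
[264.62357414 229.52091255] [250 220  28  21 263] ((263.7000427246094, 229.90003967285156), (13.86362075805664, 25.491174697875977), 63.43495178222656) [[ 0.5416 -0.1047  0.094 ]]
[321.96644295 244.5033557 ] [309 230  25  30 149] ((321.76922607421875, 244.65382385253906), (33.559364318847656, 9.429903984069824), 56.3099365234375) [[ 0.6922 -0.221   0.094 ]]
[224.0625 235.625 ] [220 233   9   6  32] ((224.00003051757812, 235.50003051757812), (4.472135543823242, 6.7082037925720215), 63.43495178222656) [[ 0.4107 -0.0842  0.094 ]]
[284.35504886 257.55700326] [268 247  30  22 307] ((283.0172424316406, 257.7069091796875), (14.96893310546875, 26.261287689208984), 66.80140686035156) [[ 0.5625 -0.2273  0.094 ]]
[193.24840764 294.32484076] [190 279  11  27 157] ((195.0, 292.0), (10.0, 26.0), 0.0) [[ 0.2661 -0.2574  0.094 ]]
```

View pics/topcrop.png

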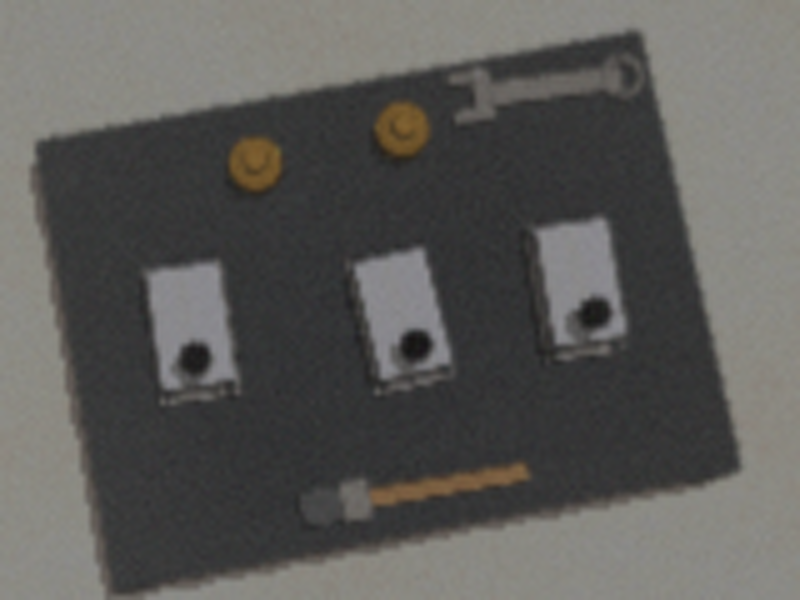

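View pics/sidecrop.png

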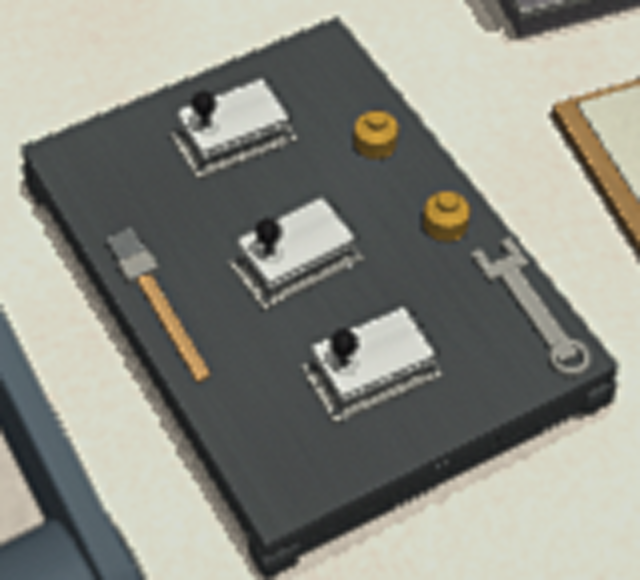

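```bash
cat > meas.py <<'E'
from h import *
d=load("top0.npz");s=load("side0.npz")
g={k:cv2.cvtColor(v["img"],cv2.COLOR_BGR2GRAY) for k,v in(("t",d),("s",s))}
tops=[((165,275),(225,380)),]
T=[(238,195),(281,193),(316,187)]; S=[(249,198),(264,230),(284,257)]
def knob(gr,c,guess,thr):
    x,y=guess; f=4
    w=cv2.resize(gr[y-10:y+11,x-10:x+11],None,fx=f,fy=f,interpolation=cv2.INTER_CUBIC)
    m=(w<thr).astype(np.uint8);k,l,st,ce=cv2.connectedComponentsWithStats(m)
    i=max(range(1,k),key=lambda i:st[i,4]-100*np.hypot(*(ce[i]-41.5)))
    return np.array([x-10,y-10])+(ce[i]+.5)/f-.5, st[i,4]/f/f
KT=[(239,201),(283,199),(319,192)];KS=[(241,196),(257,229),(276,256)]
def tri(a,b):
    c1,v1=ray(d,[a]);c2,v2=ray(s,[b]);v1=v1[0];v2=v2[0]
    A=np.c_[v1,-v2];q=np.linalg.lstsq(A,c2-c1,rcond=None)[0]
    p1=c1+q[0]*v1;p2=c2+q[1]*v2;return (p1+p2)/2,np.linalg.norm(p1-p2)
for i in range(3):
    a,na=knob(g["t"],0,KT[i],40);b,nb=knob(g["s"],0,KS[i],60)
    p,e=tri(a,b)
    print("knob",i,a.round(2),na,b.round(2),nb,p.round(4),e.round(4),onz(d,[a],.12).round(4),onz(s,[b],.12).round(4))
    for n,dd,c,th in(("t",d,T[i],95),("s",s,S[i],150)):
        gr=g[n];mk=(gr>th).astype(np.uint8);x,y=c;z=np.zeros_like(mk);z[y-22:y+23,x-22:x+23]=mk[y-22:y+23,x-22:x+23]
        k,l,st,ce=cv2.connectedComponentsWithStats(z);j=1+np.argmax(st[1:,4])
        cn=max(cv2.findContours((l==j).astype(np.uint8),0,1)[0],key=len)
        w=onz(dd,cn.reshape(-1,2),.094)[:,:2]
        r=cv2.minAreaRect((w*1000).astype(np.float32));print("  cap",n,st[j],[np.round(q,1) for q in r], np.round(cv2.boxPoints(r),0).tolist())
E
python3 meas.py
```

```text
knob 0 [238.6  201.35] 18.625 [240.32 195.72] 34.0 [0.5056 0.0377 0.1209] 0.0002 [[0.5058 0.0377 0.12  ]] [[0.5058 0.0384 0.12  ]]
  cap t [229 182  19  26 301] [array([532. ,  40.4]), array([80.6, 50.3]), np.float64(7.7)] [[489.0, 60.0], [495.0, 10.0], [575.0, 21.0], [569.0, 71.0]]
  cap s [227 176  42  17 370] [array([551.9, 105. ]), array([ 76.4, 146.3]), np.float64(70.5)] [[470.0, 93.0], [608.0, 45.0], [634.0, 117.0], [496.0, 165.0]]
knob 1 [282.62 198.7 ] 20.0625 [256.35 227.85] 35.3125 [ 0.5126 -0.1077  0.1193] 0.0003 [[ 0.5127 -0.1076  0.12  ]] [[ 0.5123 -0.1082  0.12  ]]
  cap t [271 180  19  26 289] [array([ 538.2, -102.3]), array([80.9, 48. ]), np.float64(12.5)] [[494.0, -88.0], [504.0, -135.0], [583.0, -117.0], [572.0, -70.0]]
  cap s [250 220  28  21 251] [array([ 538.9, -104.7]), array([80.3, 53.1]), np.float64(12.8)] [[494.0, -88.0], [506.0, -139.0], [584.0, -122.0], [572.0, -70.0]]
knob 2 [318.36 192.31] 18.375 [275.29 255.61] 37.6875 [ 0.5324 -0.2269  0.119 ] 0.0004 [[ 0.5324 -0.2267  0.12  ]] [[ 0.5319 -0.2275  0.12  ]]
  cap t [307 174  18  25 285] [array([ 558.4, -224.1]), array([81. , 48.7]), np.float64(7.5)] [[515.0, -205.0], [521.0, -253.0], [602.0, -243.0], [595.0, -195.0]]
  cap s [271 247  27  22 282] [array([ 558.3, -226.1]), array([79.9, 53. ]), np.float64(6.9)] [[515.0, -205.0], [522.0, -257.0], [601.0, -248.0], [595.0, -195.0]]
```

Both pictures show the dark case with three light-grey caps at top pixels (238,195), (281,193) and (316,187). Their knobs are at (239,201), (283,199) and (318,192). The brass weights (251,162) and (280,156) and the wrench (310,148) are behind the caps, and the brush (283,229) is in front.

The knob fixes agree to 1 mm between the two views. I'll write a helper that gives the shift in tool axes.

```bash
cat > go.py <<'E'
import numpy as np
from scipy.spatial.transform import Rotation as R
K=np.array([[.5057,.0380],[.5125,-.1079],[.5322,-.2270]]);A=np.radians([7.5,12.6,7.3])
U=np.c_[np.cos(A),np.sin(A)]
TAP=K+.038*U; HINGE=K+.068*U
def need(s,p,yaw_deg):
    q=R.from_quat(s["ee_rot"]); g=R.from_matrix(np.c_[[np.cos(np.radians(yaw_deg)),np.sin(np.radians(yaw_deg)),0],[np.sin(np.radians(yaw_deg)),-np.cos(np.radians(yaw_deg)),0],[0,0,-1]])
    print("turn first (tool rotvec)",(q.inv()*g).as_rotvec().round(4)," then shift cm",(g.inv().apply(np.array(p)-s["eef_pos"])*100).round(2))
def st(s): print("t",round(s["time"],2),"p",s["eef_pos"].round(4),"f",s["force"].round(2),"w",round(s["gripper_width"],4))
E
python3 - <<'E'
from go import *; from bench import r
s=r.sense(); print(TAP.round(4),HINGE.round(4)); need(s,[*TAP[2],.16],10)
E
```

```text
[[ 0.5434  0.043 ]
 [ 0.5496 -0.0996]
 [ 0.5699 -0.2222]] [[ 0.5731  0.0469]
 [ 0.5789 -0.0931]
 [ 0.5996 -0.2184]]
turn first (tool rotvec) [-2.000e-03 -2.000e-04  2.072e-01]  then shift cm [ 39.4  -29.32   7.04]
```

Call:
drive_tool([
  [[0,0,0,-0.001,0,0.1036],[0,0,0,-0.001,0,0.1036],[2.4,-1.8,0,0,0,0],[2.4,-1.8,0,0,0,0],[2.4,-1.8,0,0,0,0],[2.4,-1.8,0,0,0,0],[2.4,-1.8,0.5,0,0,0],[2.4,-1.8,0.5,0,0,0],[2.4,-1.8,0.5,0,0,0],[2.4,-1.8,0.5,0,0,0],[2.4,-1.8,0.5,0,0,0],[2.4,-1.8,0.5,0,0,0],[2.4,-1.8,0.5,0,0,0],[2.4,-1.8,0.5,0,0,0],[2.4,-1.8,0.5,0,0,0],[2.4,-1.8,0.5,0,0,0],[2.4,-1.8,0.5,0,0,0],[2.4,-1.8,0.5,0,0,0]],
], jaw=1, grip_force=20)

```text
time: 1.6
eef_pos: [0.5616, -0.2283, 0.1701]
ee_rot: [0.996, 0.087, -0.0, 0.001]
force: [0.8, 0.5, 0.6]
gripper_width: -0.0001
```

```bash
python3 - <<'E'
from go import *; from bench import r
s=r.sense(); st(s); need(s,[*TAP[2],.10],10)
E
```

```text
t 1.6 p [ 0.5616 -0.2283  0.1701] f [0.81 0.47 0.56] w -0.0001
turn first (tool rotvec) [0.0013 0.0006 0.0002]  then shift cm [ 0.92 -0.46  7.01]
```

Call:
drive_tool([
  [[0.95,-0.5,0,0,0,0],[0,0,2,0,0,0],[0,0,2,0,0,0],[0,0,2,0,0,0],[0,0,0.4,0,0,0],[0,0,0,0,0,0],[0,0,0,0,0,0],[0,0,0,0,0,0]],
])

```text
time: 2.27
eef_pos: [0.5703, -0.2241, 0.108]
ee_rot: [0.996, 0.087, 0.001, 0.002]
force: [-0.1, -0.6, 0.2]
gripper_width: -0.0001
```

```bash
python3 - <<'E'
from go import *; from bench import r
import cv2
s=r.sense(); st(s); need(s,[*TAP[2],.094],10)
d=r.read_camera("side"); cv2.imwrite("pics/side1.png",cv2.resize(d["img"][170:320,180:380],None,fx=4,fy=4,interpolation=cv2.INTER_CUBIC))
E
```

```text
t 2.27 p [ 0.5703 -0.2241  0.108 ] f [-0.12 -0.56  0.19] w -0.0001
turn first (tool rotvec) [ 0.0036 -0.0019 -0.0003]  then shift cm [-0.  -0.2  1.4]
```

View pics/side1.png

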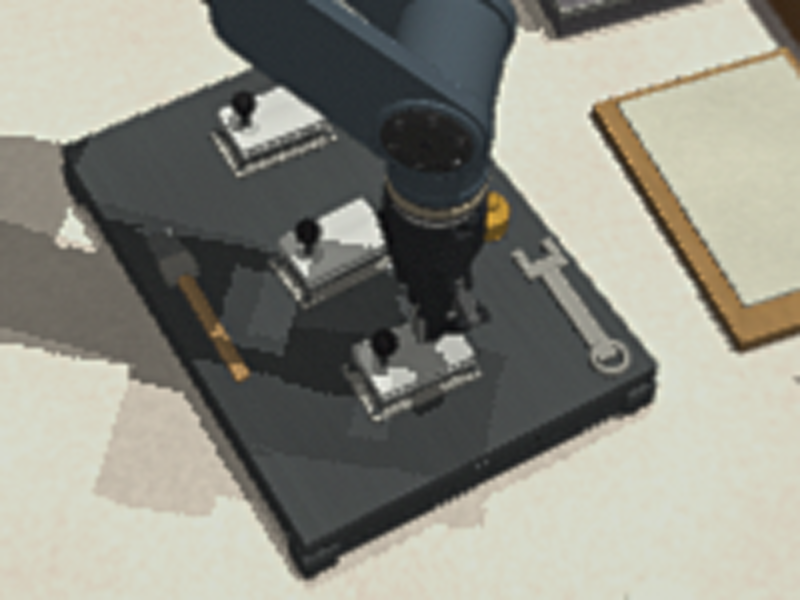

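The closed fingers (about (440,325) in the crop) stand just over the nearest cap, clear of its knob at (385,345). I'll go down in small steps and watch the force.

Call:
drive_tool([
  [[0,-0.1,0.5,0,0,0],[0,0,0.4,0,0,0],[0,0,0.1,0,0,0],[0,0,0.1,0,0,0],[0,0,0.1,0,0,0],[0,0,0.1,0,0,0],[0,0,0,0,0,0]],
])

```text
time: 2.9
eef_pos: [0.5694, -0.2223, 0.0941]
ee_rot: [0.996, 0.087, 0.0, 0.001]
force: [-0.5, 0.1, 1.9]
gripper_width: -0.0
```

Call:
drive_tool([
  [[0,0,0.1,0,0,0],[0,0,0.1,0,0,0],[0,0,0,0,0,0]],
])

```text
time: 3.15
eef_pos: [0.5695, -0.2224, 0.0938]
ee_rot: [0.996, 0.087, 0.0, 0.001]
force: [-3.4, 1.4, 11.4]
gripper_width: 0.0001
```

Cap 2 (right) does not give: 11 N at z = 94 mm. Next is the middle cap.

Call:
drive_tool([
  [[0,0,-1.7,0,0,0],[0,0,-3,0,0,0],[0,-2.5,0,0,0,0],[0.15,-2.5,0,0,0,0],[0,-2.5,0,0,0,0],[0,-2.5,0,0,0,0],[0,-2.4,0,0,0,0],[0,0,1.5,0,0,0],[0,0,1.4,0,0,0],[0,0,0,0,0,0],[0,0,0,0,0,0]],
])

```text
time: 4.07
eef_pos: [0.549, -0.0997, 0.1091]
ee_rot: [0.996, 0.087, -0.001, 0.001]
force: [0.0, 0.2, 0.2]
gripper_width: -0.0001
```

```bash
python3 - <<'E'
from go import *; from bench import r
s=r.sense(); st(s); need(s,[*TAP[1],.094],10)
E
```

```text
t 4.07 p [ 0.549  -0.0997  0.1091] f [0.01 0.18 0.22] w -0.0001
turn first (tool rotvec) [0.0012 0.0011 0.0002]  then shift cm [0.06 0.   1.51]
```

Call:
drive_tool([
  [[0.05,0,0.6,0,0,0],[0,0,0.5,0,0,0],[0,0,0.1,0,0,0],[0,0,0.1,0,0,0],[0,0,0.1,0,0,0],[0,0,0.1,0,0,0],[0,0,0.1,0,0,0],[0,0,0.1,0,0,0],[0,0,0,0,0,0]],
])

```text
time: 4.82
eef_pos: [0.55, -0.1, 0.0939]
ee_rot: [0.996, 0.087, 0.0, 0.001]
force: [-1.3, -0.7, 8.2]
gripper_width: 0.0
```

The middle cap is tight too (8 N at 93.9 mm), so I go on to the left one.

Call:
drive_tool([
  [[0,0,-1.8,0,0,0],[0,0,-3,0,0,0],[0.3,-2.4,0,0,0,0],[0.3,-2.4,0,0,0,0],[0.3,-2.4,0,0,0,0],[0.3,-2.4,0,0,0,0],[0.3,-2.4,0,0,0,0],[0.3,-2.1,0,0,0,0],[0,0,1.5,0,0,0],[0,0,1.4,0,0,0],[0,0,0,0,0,0],[0,0,0,0,0,0]],
])

```text
time: 5.82
eef_pos: [0.5425, 0.0423, 0.1109]
ee_rot: [0.996, 0.087, -0.001, 0.001]
force: [-0.1, 0.2, 0.1]
gripper_width: 0.0002
```

```bash
python3 - <<'E'
from go import *; from bench import r
s=r.sense(); st(s); need(s,[*TAP[0],.094],10)
E
```

```text
t 5.82 p [0.5425 0.0423 0.1109] f [-0.15  0.19  0.15] w 0.0002
turn first (tool rotvec) [0.0015 0.0014 0.0003]  then shift cm [ 0.09 -0.05  1.69]
```

Call:
drive_tool([
  [[0.05,-0.05,0.8,0,0,0],[0,0,0.5,0,0,0],[0,0,0.1,0,0,0],[0,0,0.1,0,0,0],[0,0,0.1,0,0,0],[0,0,0.1,0,0,0],[0,0,0.1,0,0,0],[0,0,0.1,0,0,0],[0,0,0,0,0,0]],
])

```text
time: 6.57
eef_pos: [0.5437, 0.0426, 0.0925]
ee_rot: [0.996, 0.087, 0.0, 0.001]
force: [0.5, -0.5, 1.9]
gripper_width: 0.0001
```

Call:
drive_tool([
  [[0,0,0.1,0,0,0],[0,0,0.1,0,0,0],[0,0,0.1,0,0,0],[0,0,0.1,0,0,0],[0,0,0.1,0,0,0],[0,0,0.1,0,0,0],[0,0,0,0,0,0],[0,0,0,0,0,0]],
])

```text
time: 7.23
eef_pos: [0.5438, 0.0426, 0.0877]
ee_rot: [0.996, 0.087, 0.001, 0.001]
force: [-3.1, -0.8, 12.8]
gripper_width: 0.0001
```

The left cap sank 6 mm to its stop (z = 87.7 mm at 13 N), so it is the loose one. I'll lift, open the jaws part-way and line up over its knob.

Call:
drive_tool([
  [[0,0,-2,0,0,0],[0,0,-3,0,0,0],[0,0,-3,0,0,0],[-1.9,0,0,0,0,0.044],[-1.9,0,0,0,0,0]],
])

```text
time: 7.65
eef_pos: [0.5078, 0.0368, 0.168]
ee_rot: [0.998, 0.065, 0.003, 0.001]
force: [0.5, 0.1, -0.9]
gripper_width: -0.0004
```

Call:
drive_tool([
  [[0,0,0,0,0,0],[0,0,0,0,0,0],[0,0,0,0,0,0],[0,0,0,0,0,0],[0,0,0,0,0,0]],
], jaw=0.4)

```text
time: 8.07
eef_pos: [0.5068, 0.037, 0.166]
ee_rot: [0.998, 0.065, 0.0, 0.001]
force: [-0.0, -0.2, -1.3]
gripper_width: 0.0515
```

```bash
python3 - <<'E'
from go import *; from bench import r
import cv2
s=r.sense(); st(s); need(s,[*K[0],.104],7.5)
d=r.read_camera("side"); cv2.imwrite("pics/side2.png",cv2.resize(d["img"][130:280,170:370],None,fx=4,fy=4,interpolation=cv2.INTER_CUBIC))
E
```

```text
t 8.07 p [0.5068 0.037  0.166 ] f [-0.04 -0.17 -1.28] w 0.0515
turn first (tool rotvec) [ 0.002  -0.0007 -0.0002]  then shift cm [-0.1  -0.11  6.2 ]
```

View pics/side2.png

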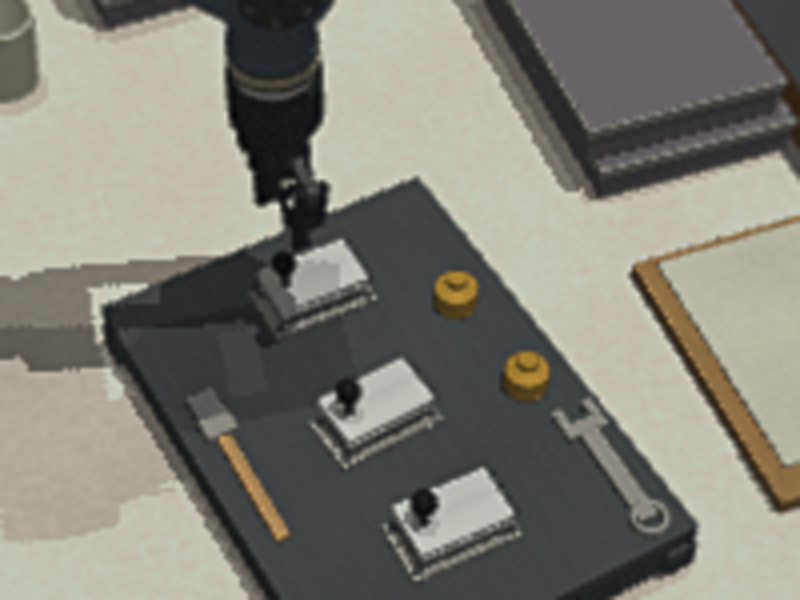

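The gripper stands over the left knob (crop (283,265)) with its jaws apart along the hinge direction. Going down now.

Call:
drive_tool([
  [[-0.1,-0.1,1,0,0,0],[0,0,1.2,0,0,0],[0,0,1.2,0,0,0],[0,0,1,0,0,0],[0,0,1,0,0,0],[0,0,0.8,0,0,0],[0,0,0,0,0,0],[0,0,0,0,0,0]],
])

```text
time: 8.78
eef_pos: [0.5047, 0.0378, 0.1038]
ee_rot: [0.998, 0.065, -0.0, 0.001]
force: [0.5, -0.5, 0.3]
gripper_width: 0.0513
```

Call:
drive_tool([
  [[0,0,0,0,0,0],[0,0,0,0,0,0],[0,0,0,0,0,0],[0,0,0,0,0,0],[0,0,0,0,0,0],[0,0,0,0,0,0]],
], jaw=1, grip_force=25)

```text
time: 9.28
eef_pos: [0.5052, 0.0375, 0.1047]
ee_rot: [0.998, 0.065, 0.001, 0.001]
force: [-0.7, -1.9, 1.2]
gripper_width: 0.0203
```

```bash
python3 - <<'E'
from go import *; from bench import r
import cv2
s=r.sense(); st(s); need(s,[*K[0],.104],7.5)
# arc: grip point rel hinge
for n,i in(("side",0),("top",1)):
    d=r.read_camera(n); im=d["img"][130:280,170:370]; cv2.imwrite(f"pics/{n}3.png",cv2.resize(im,None,fx=4,fy=4,interpolation=cv2.INTER_CUBIC))
a0=np.arctan2(32,-68)
prev=None
for th in range(0,65,6):
    a=a0-np.radians(th);p=75.15*np.array([np.cos(a),np.sin(a)])
    if prev is not None: print(th,"dx(tool x) %.2f cm  dz(tool z) %.2f cm"%((p-prev)[0]/10,-(p-prev)[1]/10))
    prev=p
E
```

```text
t 9.28 p [0.5052 0.0375 0.1047] f [-0.67 -1.93  1.24] w 0.0203
turn first (tool rotvec) [ 0.0026 -0.0014 -0.0002]  then shift cm [ 0.06 -0.04  0.07]
6 dx(tool x) 0.37 cm  dz(tool z) -0.69 cm
12 dx(tool x) 0.44 cm  dz(tool z) -0.65 cm
18 dx(tool x) 0.51 cm  dz(tool z) -0.60 cm
24 dx(tool x) 0.57 cm  dz(tool z) -0.54 cm
30 dx(tool x) 0.62 cm  dz(tool z) -0.48 cm
36 dx(tool x) 0.67 cm  dz(tool z) -0.41 cm
42 dx(tool x) 0.71 cm  dz(tool z) -0.34 cm
48 dx(tool x) 0.74 cm  dz(tool z) -0.27 cm
54 dx(tool x) 0.76 cm  dz(tool z) -0.19 cm
60 dx(tool x) 0.78 cm  dz(tool z) -0.11 cm
```

View pics/side3.png

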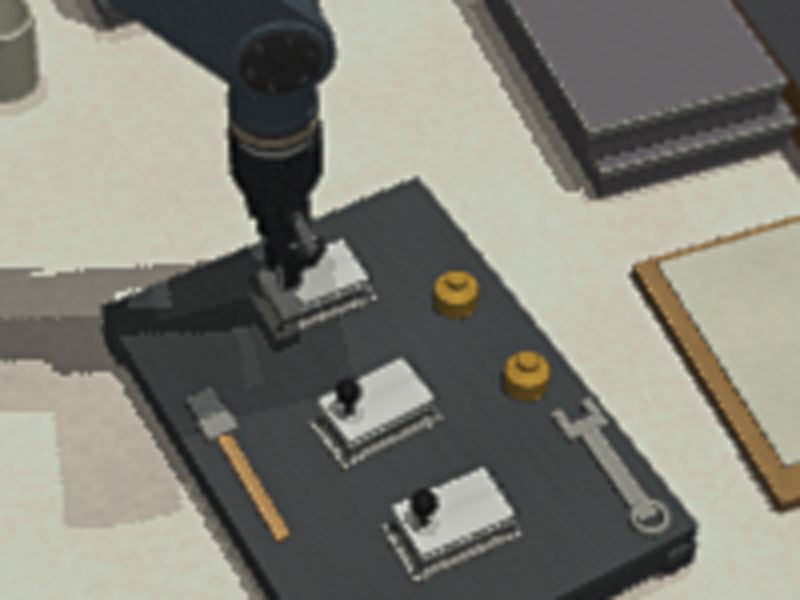

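The fingers hold the ball at (285,275) in the crop; the opening is 20 mm. I'll start the arc and check the force along the way.

Call:
drive_tool([
  [[0.2,0,-0.34,0,0,0],[0.2,0,-0.34,0,0,0],[0.22,0,-0.33,0,0,0],[0.22,0,-0.33,0,0,0],[0.25,0,-0.3,0,0,0],[0.25,0,-0.3,0,0,0],[0,0,0,0,0,0]],
])

```text
time: 9.97
eef_pos: [0.5185, 0.0396, 0.1242]
ee_rot: [0.998, 0.065, 0.0, 0.001]
force: [-1.2, -2.8, -1.6]
gripper_width: 0.0203
```

Call:
drive_tool([
  [[0.29,0,-0.27,0,0,0],[0.29,0,-0.27,0,0,0],[0.31,0,-0.24,0,0,0],[0.31,0,-0.24,0,0,0],[0.33,0,-0.2,0,0,0],[0.33,0,-0.2,0,0,0],[0,0,0,0,0,0]],
])

```text
time: 10.55
eef_pos: [0.5373, 0.0421, 0.1384]
ee_rot: [0.998, 0.065, 0.001, 0.001]
force: [-2.4, -4.5, -1.8]
gripper_width: 0.0197
```

```bash
python3 - <<'E'
from go import *; from bench import r
import cv2
s=r.sense(); st(s)
for n in("side","top"):
    d=r.read_camera(n); im=d["img"][130:280,170:370]; cv2.imwrite(f"pics/{n}4.png",cv2.resize(im,None,fx=4,fy=4,interpolation=cv2.INTER_CUBIC))
E
```

```text
t 10.55 p [0.5373 0.0421 0.1384] f [-2.43 -4.52 -1.77] w 0.0197
```

View pics/side4.png

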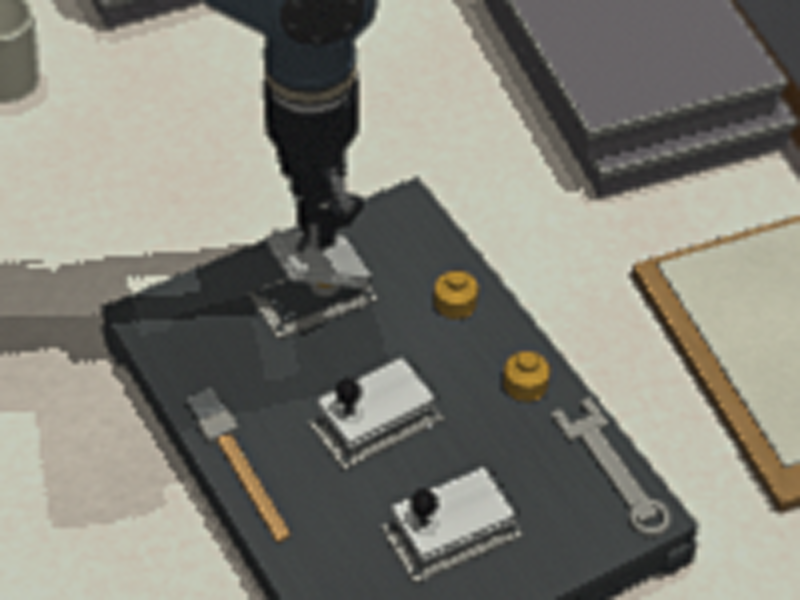

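The cap is open about 35° (its plate now stands up at crop (320,260)). The grip holds and the side force is small. Carrying on.

Call:
drive_tool([
  [[0.35,0.02,-0.17,0,0,0],[0.35,0.02,-0.17,0,0,0],[0.37,0.02,-0.13,0,0,0],[0.37,0.02,-0.13,0,0,0],[0,0,0,0,0,0]],
])

```text
time: 11.07
eef_pos: [0.552, 0.0436, 0.1444]
ee_rot: [0.998, 0.065, 0.001, 0.001]
force: [-3.3, -0.3, 0.7]
gripper_width: 0.0203
```

Call:
drive_tool([
  [[0.38,0.02,-0.1,0,0,0],[0.38,0.02,-0.1,0,0,0],[0.39,0.02,-0.05,0,0,0],[0.39,0.02,-0.05,0,0,0],[0,0,0,0,0,0],[0,0,0,0,0,0],[0,0,0,0,0,0],[0,0,0,0,0,0]],
])

```text
time: 11.73
eef_pos: [0.566, 0.0447, 0.1468]
ee_rot: [0.998, 0.065, 0.0, 0.001]
force: [-3.4, 2.3, 1.2]
gripper_width: 0.0201
```

```bash
python3 - <<'E'
from go import *; from bench import r
from h import *
s=r.sense(); st(s); print(s["moment"].round(2))
p=s["eef_pos"]+[0,0,.0155]
h=np.array([*HINGE[0],.088]); v=p-h; u=np.dot(v[:2],U[0]); print("radius",np.hypot(u,v[2]),"open deg",np.degrees(np.arctan2(32,-68)-np.arctan2(v[2],u)))
for n in("side","top"):
    d=r.read_camera(n); np.savez(n+"5.npz",**d);im=d["img"][130:280,170:370]; cv2.imwrite(f"pics/{n}5.png",cv2.resize(im,None,fx=4,fy=4,interpolation=cv2.INTER_CUBIC))
E
```

```text
t 11.73 p [0.566  0.0447 0.1468] f [-3.42  2.28  1.21] w 0.0201
[ 0.44  0.63 -0.02]
radius 0.0746771936030231 open deg 59.14638992557718
```

View pics/side5.png

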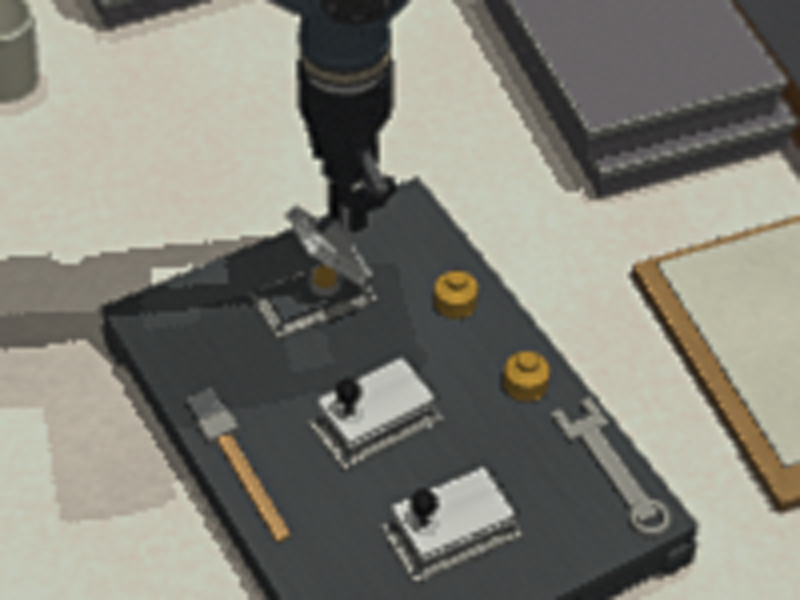

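View pics/top5.png

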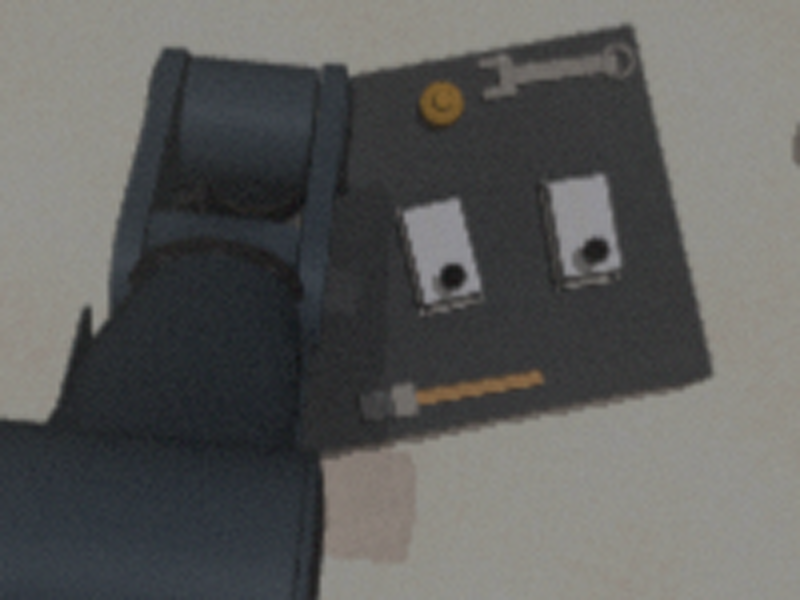

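The side view shows the left cap standing open with the bolt exposed at crop (323,278) and the knob still held at about (350,215). The other caps, both weights, the wrench and the brush have not moved. I'll let it settle, check that it's still, then hand in.

Call:
drive_tool([
  [[0,0,0,0,0,0],[0,0,0,0,0,0],[0,0,0,0,0,0],[0,0,0,0,0,0],[0,0,0,0,0,0],[0,0,0,0,0,0]],
])

```text
time: 12.33
eef_pos: [0.5661, 0.0445, 0.1469]
ee_rot: [0.998, 0.065, 0.0, 0.001]
force: [-3.7, 4.0, -0.0]
gripper_width: 0.0199
```

```bash
python3 - <<'E'
from go import *; from bench import r
import cv2
a=load=np.load("side0.npz")["img"].astype(int); b=r.read_camera("side")["img"].astype(int)
m=np.abs(a-b).sum(2)
for n,(x0,y0,x1,y1) in dict(w1=(276,194,292,210),w2=(294,215,310,231),wrench=(308,228,342,266),mug_or_jar=(330,315,358,345),sponge=(258,338,304,378)).items(): print(n,m[y0:y1,x0:x1].mean().round(1))
s=r.sense(); st(s); print(np.abs(s["joint_vel"]).max())
r.finish_job(); st(r.sense())
E
```

```text
w1 25.1
w2 25.7
wrench 35.5
mug_or_jar 47.2
sponge 47.1
t 12.38 p [0.5661 0.0446 0.1469] f [-2.92  3.46  1.84] w 0.0204
0.002197416566150174
the job is handed in; nothing more can be done
the job is handed in; nothing more can be done
```

The left bolt, the one nearest the mug side, is the loose one. I opened its cap to about 59° and handed the job in at 12.4 s with the gripper still holding it; no verdict was reported.

- **Tapping:** The right and middle caps did not give, at 11 N and 8 N on the cap top (94 mm). The left cap sank 6 mm to its stop and read 13 N there.
- **Opening:** I gripped the left knob at 25 N and swung it along its arc. The 59° comes from the tool's pose, not from the hinge itself. At the last check the finger opening was 20 mm, the force was about 5 N, and the arm was still.
- **Bystanders:** In the last side picture I viewed, the other two caps were shut and both weights, the wrench and the brush were in place. I made no separate measurement of the mug, but the arm never went near it.
- **One inconclusive check:** My final before/after comparison of the pictures showed a difference of 25 to 47 in every region, with no baseline to judge it by. Noise and the arm's changed shadows could explain that, so I relied on looking at the pictures for the things on the case. The jar and cork block got only this comparison.

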